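# Slide the mould tray into its cam clamp and hold the lever at the cam's high point

## Robot

A 6-joint arm with a two-finger parallel gripper is mounted at the origin on the work surface; the furniture and walls round the work are solid. World frame = base frame: x ahead of the robot, y to its left, z up, the work surface at z = 0. Lengths are in m, angles in rad, forces in N, time in s.
With the tool pointing down it reaches from about 0.225 to 0.875 m from the base axis. Payload 3.4 kg.
Tool frame: the origin (TCP) lies midway between the tips of the shut fingers; the grasp point (between the pads) lies 19 mm behind it; z points along the fingers, y is the line along which they close (so a half turn about z gives the same grasp; the last joint's range is limited). The gripper opens to 85 mm and grips with 20 to 120 N. Pads are 22 mm wide; open, the fingers measure 114 mm over their backs; the gripper's body (76 mm by 85 mm) begins 54 mm behind the grasp point. The pads swing forward as they close: fully open they stand 13 mm farther back than shut.
Start: joints at [-1.334, 0.276, 1.505, -0, 1.361, -0.121], TCP at [0.201, -0.539, 0.194] pointing down, gripper open.
Joint ranges: [-2.89, 2.89], [-0.75, 2.08], [0.22, 2.7], [-1.18, 4.32], [0.11, 2.71], [-2.7, 2.7]. Speed limits (rad/s): [2.57, 2.57, 3.14, 3.14, 3.14, 3.14].

## Interface

Orientations are given as a unit quaternion [w, x, y, z].
In Python, from rig import * gives the robot as it stands.
- The arm moves only by the tool apply_moves, never from a script. Its argument "steps" is one flat list of numbers, 4 for each row, row after row: the shift along the world's x, y, z in cm, then the turn about the world's z in degrees. A call has 1 to 8 rows; each row is the pose to reach, as a shift and turn from the pose commanded when the call began; what a row does not reach only later rows make up. A row lasts 1/12 s, in which the tool goes at most 41.7 mm and 7.16 degrees, less where a joint would pass 70% of its speed; a pose out of reach is approached as far as the arm can. A call with a gripper value outside its range is refused whole. "jaw" is the closure in counts, from 0 (fully open) to 255 (shut), set as the call begins (left out, the last holds). The fingers move at their own pace and stop on an object; "newtons" is the grip in N (left out, the last holds). Time passes only in rows, so rows that repeat a pose let the fingers close. It gives the time, the measured TCP pose, the force, the opening and the grip force at its end, in the units of the state.
- get_state(): the state, without advancing time (a new reading comes with each control period).
- get_image(name): name is "side" or "top"; returns the picture (400x640x3 uint8, red, green, blue); there is no depth.
- calibration(name): a dict with "fx", "fy", "cx", "cy" (pixels), "xyz" and "rotation" of the camera in the world. Camera axes: x right, y up, looking along -z (the intrinsics and any distortion apply to the point x, -y, -z); pixel columns grow to the right and rows downward; lengths in m; the calibration is good to about 2 mm. A picture is of the moment at which its call begins. calibration takes no time and is no camera call.
- sign_off(): hands the job in; it is judged then, once.
The state is a dict: "clock": time; "qpos": joint angles; "qd": joint speeds; "effort": joint torques, N m; "position": TCP position; "ee_rot": TCP orientation; "contact_force": force on the tool from outside, world axes, zero at the start; "moment": the same for the moment, N m; "width": finger opening in m; "gripper_force": force on a finger pad.
Only numpy, scipy, OpenCV 4.12 (cv2) and the standard library are available. Lean on these libraries where they do the work, as an engineer would, in place of code of your own. Each camera call takes 0.05 s, during which the arm holds its last target. There are 200 camera calls.

## Task

Slide the white tray, with the blue bow mould still lying in its pocket, all the way into the slot of the clamping station until it meets the back stop, and let go of it. Then take the upright red handle of the cam lever beside the slot and swing it round until the lever points straight out, square to the slot: there the cam is at its highest and presses the tray against the blue jaw; it springs back if released and eases off again beyond that point, so finish while still holding it there. Leave the two pigment jars and the black dropper bottle alone.

Things in the scene. Friction and masses are not known exactly. Their poses are not given: they have to be found in the camera images.
- station: Aluminium clamping station fixed on the work surface. Origin on the surface, mid-slot; x points into the slot, y left, z up. Slot 98 mm wide between left rail and jaw (x -27 to 65 mm), lips above them 13.5 to 18 mm high, flared to 120 mm at x = -54 mm; back stop at x = 55 mm. Its floor is the work surface. Tray fully in: its origin meets this one. Pivot post of the lever at (5, 56.5), 57 mm high.
- jaw: Blue sprung jaw along the right (-y) side of the slot, 78 mm long, its face at station y = -49 mm; it yields up to 5 mm against a stiff spring (4 N per mm). Part of the station; same origin and axes while unloaded.
- cam_lever (a joint): Spring-return cam lever on the left (+y) of the slot; upright hinge. 0 rad: at rest, pointing to the station's rear (-0.03 rad from its +x). Grows counter-clockwise seen from above. 1.6: points straight out along station +y; cam highest, tray pushed about 5 mm to the right into the jaw with about 6 N. Stop at 2.2, pressure eased. Needs 1.5 to 6 N at the handle; springs back if released.
- lever_hinge (a point): Point on the lever's upright hinge axis at handle height, 85 mm above the surface; station coordinates (5, 56.5, 85) mm; axes as the station's.
- lever_grip (a point): Where to take the lever's red handle: an upright round post 15 mm thick, from 50 to 100 mm above the surface; this point is on its axis, 85 mm high and 85 mm from lever_hinge. The lever arm (10 mm thick) runs 42 to 52 mm above the surface. Moves and turns with the lever.
- tray: White sliding tray, 110 mm long (x), 92 mm wide (y), 10 mm thick, lying flat on the work surface, 0.2 to 0.42 kg. Origin: centre of its underside; x points to its leading end, which enters the slot first. An orange upright grip stands near its rear end. The mould lies in a pocket with 3 mm high beads centred at x = 22 mm.
- tray_grip (a point): Where to grasp the tray's upright orange grip: tray coordinates (-40, 0, 58) mm. The grip is 24 mm long (x) by 16 mm wide (y) and its top is 73 mm above the surface. Axes as the tray's.
- mould: Blue bow-shaped mould, 40 x 60 x 11 mm, lying loose in the tray's pocket (at tray coordinates (22, 0, 10) mm, 2 mm play). Origin: centre of its underside.
- yellow_jar: Bystander: pigment jar with yellow contents and white ribbed lid, 38 mm diameter, 55 mm high; origin at the centre of its underside.
- blue_jar: Bystander: pigment jar with blue contents and white ribbed lid, 38 mm diameter, 57 mm high; origin at the centre of its underside.
- dropper: Bystander: black dropper bottle, 33 mm diameter, 90 mm high; origin at the centre of its underside.
There are look-alikes about, which are no part of the job. What is shaped like the mould but green is not meant.

How it is judged:
By the outcome, as a careful person would: the job done as asked, in the order asked, and still so for the second after the job is handed in, while the arm keeps its last pose, push and grip.
It also fails if it takes over 48 s, if anything falls off the work surface, if the arm or the gripper's body presses on something with over 40 N, if the wrist force passes 120 N, or if a joint passes its speed limit or range.

## Working session

There is one attempt and no reset: what is moved stays moved. The work goes in short steps, Python scripts to look and compute and a tool call to move; the robot and the scene stay as the last step left them, time stands still between calls to the robot, and variables do not carry over. Pictures are saved under pics/ and viewed, at most 10 in all, crops included, and the job is handed in when it is done.

Besides the shell and the picture viewer there is one more tool, called after ">>>" as name(argument=value, ...), one argument or row to a line, values as JSON. apply_moves: Moves the arm, as the interface text tells. Its arguments: {"type":"object","properties":{"steps":{"type":"array","items":{"type":"number"}},"jaw":{"type":"number"},"newtons":{"type":"number"}},"required":["steps"]}

```bash
mkdir -p pics; python3 - <<'E'
from rig import *
import cv2
for n in("side","top"):
    im=get_image(n); cv2.imwrite(f"pics/{n}0.png",im[...,::-1]); print(n,calibration(n))
print(get_state())
E
```

```text
side {'fx': 434.79606398217703, 'fy': 434.79606398217703, 'cx': 315.20735760236346, 'cy': 201.62213347103767, 'xyz': array([ 0.52207764, -1.0877383 ,  0.39303515]), 'rotation': array([0.82050817, 0.57154142, 0.00990837, 0.00292717])}
top {'fx': 395.17780919772696, 'fy': 395.17780919772696, 'cx': 323.74834286476187, 'cy': 197.04899695832194, 'xyz': array([ 0.37268998, -0.24355842,  1.03558063]), 'rotation': array([-0.70436717, -0.05140741,  0.04818625,  0.70633013])}
{'clock': 0.1, 'qpos': array([-1.33399202e+00,  2.76531810e-01,  1.50602278e+00, -1.52120352e-05,
        1.36073942e+00, -1.21055928e-01]), 'qd': array([ 0.00093801, -0.00109735, -0.00323227, -0.00186172,  0.0028106 ,
       -0.00049392]), 'effort': array([ 8.65036200e-04, -4.17700231e+01, -2.46405691e+01, -3.38802884e-04,
        5.81678847e-03,  1.02600970e-05]), 'position': array([ 0.20123325, -0.53804254,  0.19281979]), 'ee_rot': array([-8.48823270e-04,  9.84034030e-01,  1.77978378e-01, -5.66298325e-05]), 'contact_force': array([-0.27387219, -0.61187382, -0.53664845]), 'moment': array([-0.03870642, -0.04737432,  0.02347742]), 'gripper_force': 0.0, 'width': 0.08501960829112165}
```

View pics/top0.png

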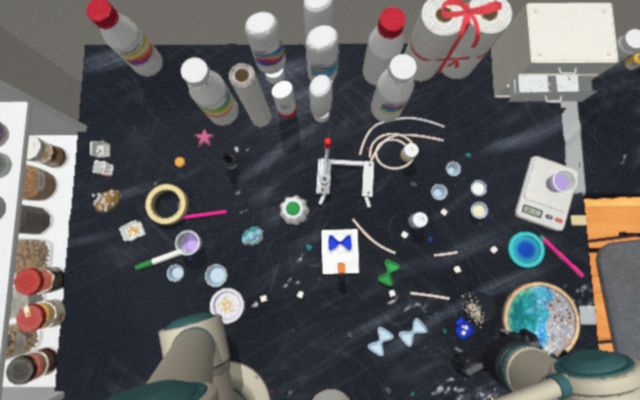

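View pics/side0.png

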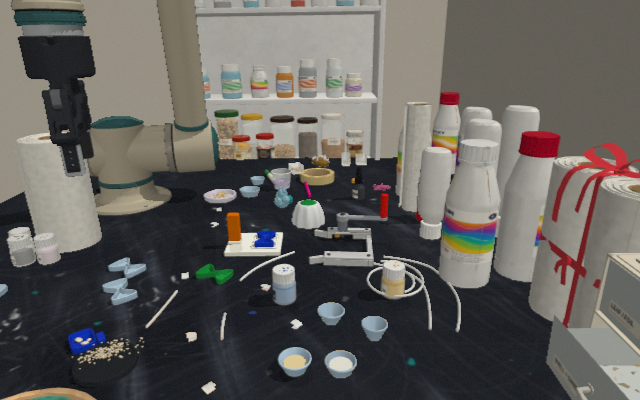

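The top view shows the white tray at (340,252) with the blue bow at (340,243) and the orange grip at (342,268). The station is at about (345,180), with its mouth towards the robot, and the red lever handle is at (327,143). 

Possible confusions:
- Bows: green (388,272), pale blue (380,342) and (413,332), and a blue piece at (464,328).
- Red things: the bottle caps.
- White things: the scale at (545,190) and the dish at (227,305).

I choose the white tray carrying the blue bow, and the red post on the station. Next is one close crop and the measurements.

```bash
cat > h.py <<'E'
from rig import *
import numpy as np, cv2
from scipy.spatial.transform import Rotation as R
def cal(n):
    c=calibration(n); w,x,y,z=c["rotation"]; return c,R.from_quat([x,y,z,w]).as_matrix()
def ray(n,u,v):
    c,M=cal(n); d=M@np.array([(u-c["cx"])/c["fx"],-(v-c["cy"])/c["fy"],-1]); return np.array(c["xyz"]),d
def onz(n,u,v,z):
    o,d=ray(n,u,v); return (o+d*(z-o[2])/d[2])[:2]
def proj(n,p):
    c,M=cal(n); q=M.T@(np.array(p)-c["xyz"]); return c["cx"]-c["fx"]*q[0]/q[2], c["cy"]+c["fy"]*q[1]/q[2]
def two(a,b):
    (o,d),(p,e)=ray("top",*a),ray("side",*b)
    s=np.linalg.lstsq(np.c_[d,-e],p-o,rcond=None)[0]; A=o+d*s[0];B=p+e*s[1]; return (A+B)/2,np.linalg.norm(A-B)
def blob(im,lo,hi,box):
    x0,y0,x1,y1=box; h=cv2.cvtColor(im,cv2.COLOR_RGB2HSV)[y0:y1,x0:x1]
    m=cv2.inRange(h,lo,hi); n,l,s,c=cv2.connectedComponentsWithStats(m)
    k=1+np.argmax(s[1:,4]); return c[k]+[x0,y0],s[k]+[x0,y0,0,0,0],l==k
E
python3 - <<'E'
from h import *
t=cv2.imread("pics/top0.png")[...,::-1].copy(); s=cv2.imread("pics/side0.png")[...,::-1].copy()
O=((5,140,120),(20,255,255)); Rd=((0,150,90),(4,255,255)); B=((108,140,80),(130,255,255))
for nm,c,bt,bs in(("orange",O,(315,250,365,295),(220,205,250,250)),("red",Rd,(310,130,345,160),(370,185,395,225)),("mould",B,(318,228,362,262),(245,225,285,255))):
    a=blob(t,*c,bt);b=blob(s,*c,bs); print(nm,a[0],a[1],b[0],b[1],two(a[0],b[0]))
m=cv2.inRange(cv2.cvtColor(t,cv2.COLOR_RGB2HSV)[222:285,310:370],(0,0,170),(180,60,255))
m=cv2.morphologyEx(m,cv2.MORPH_OPEN,np.ones((3,3)))
cs=max(cv2.findContours(m,0,1)[0],key=cv2.contourArea); r=cv2.boxPoints(cv2.minAreaRect(cs))+[310,222]
for p in r: print(p,onz("top",*p,.01))
print("ctr",np.mean([onz("top",*p,.01) for p in r],0))
cv2.imwrite("pics/crop0.png",cv2.resize(t[125:285,300:400],None,fx=3.7,fy=3.7,interpolation=2)[...,::-1])
E
```

```text
orange [341.     268.3125] [339 264   5  10  48] [233.65014577 226.27113703] [227 212  14  29 343] (array([ 0.33724126, -0.28105245,  0.04280653]), np.float64(0.0037570727351472015))
red [327.19565217 142.15217391] [324 138   7  10  46] [383.85549133 205.05202312] [380 193   9  25 173] (array([ 0.64682926, -0.24827355,  0.07466551]), np.float64(0.002131042173259966))
mould [339.44318182 242.44886364] [329 236  22  14 176] [264.76296296 238.47037037] [255 230  21  17 270] (array([ 0.40017923, -0.27901709,  0.01434388]), np.float64(0.0008813178694880192))
[322. 229.] [ 0.43461317 -0.2343181 ]
[358. 229.] [ 0.43435816 -0.3275777 ]
[358. 273.] [ 0.3222953  -0.32593923]
[322. 273.] [ 0.32249881 -0.23411329]
ctr [ 0.37844136 -0.28048708]
```

View pics/crop0.png

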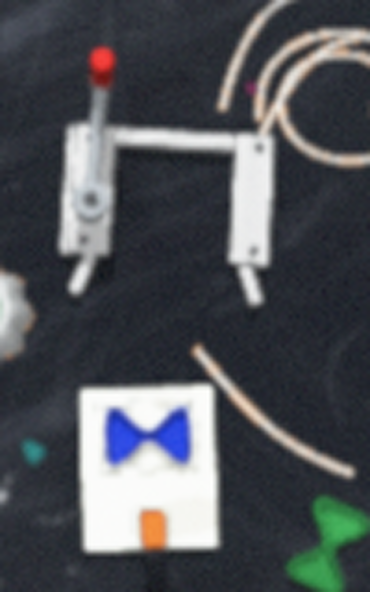

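The crop confirms the tray: white, blue bow, orange grip at crop (152,530). The station is turned a few degrees from the tray, with its right rail at crop x 229–272, y 135–262, its pivot top at (90,198) and its handle top at (102,60). I'll work out the station pose next.

```bash
python3 - <<'E'
from h import *
f=lambda x,y,z: onz("top",300+(x+.5)/3.7-.5,125+(y+.5)/3.7-.5,z)
pv=f(90,198,.057); rt=f(102,58,.100)
print("pivot",pv,"handle",rt,"dist",np.linalg.norm(rt-pv),"lever ang deg",np.degrees(np.arctan2(*(rt-pv)[::-1])))
L=[f(68,127,.018),f(60,250,.018),f(113,125,.018),f(108,255,.018)]
Rr=[f(272,135,.018),f(268,264,.018),f(235,135,.018),f(229,264,.018)]
for P in(L,Rr):
    for a,b in((0,1),(2,3)): d=P[a]-P[b]; print(P[a],P[b],np.linalg.norm(d),np.degrees(np.arctan2(d[1],d[0])))
b=[f(115,128,.018),f(233,133,.018)];print("bar rear",b,np.degrees(np.arctan2(b[0][0]-b[1][0],b[0][1]-b[1][1])))
print("flare tips",f(68,292,.018),f(82,296,.018),f(248,306,.018),f(262,302,.018))
T=[f(80,390,.01),f(213,384,.01),f(218,547,.01),f(86,553,.01)]
print("tray",T,np.mean(T,0)); 
for a,b in((1,2),(0,3)): d=T[a]-T[b]; print(np.degrees(np.arctan2(d[1],d[0])))
d=T[0]-T[1];print(np.degrees(np.arctan2(-d[0],d[1])))
g=f(153,528,.073);print("grip",g)
for yaw in(-1,-2,-3,-4):
    c,s=np.cos(np.radians(yaw)),np.sin(np.radians(yaw)); M=np.array([[c,-s],[s,c]]); print(yaw,pv-M@[.005,.0565],[M.T@(q-pv)+[.005,.0565] for q in Rr])
E
```

```text
pivot [ 0.5596325  -0.23990965] handle [ 0.64531072 -0.24822332] dist 0.08608062275536872 lever ang deg -5.542265974570265
[ 0.61859464 -0.22421416] [ 0.52991498 -0.21854369] 0.08886076434440061 -3.658702911752336
[ 0.61993913 -0.25629118] [ 0.52624725 -0.25232909] 0.09377562082258965 -2.4215094495624245
[ 0.61224266 -0.36940535] [ 0.51949517 -0.3647406 ] 0.09286472913118614 -2.879269498230885
[ 0.61233653 -0.3430858 ] [ 0.51958102 -0.33734452] 0.09293301484865991 -3.541912707260097
bar rear [array([ 0.61774463, -0.25770579]), array([ 0.6137984 , -0.34168662])] 2.6903241850998505
flare tips [ 0.50009397 -0.22416565] [ 0.4972385  -0.23397967] [ 0.48983596 -0.35016652] [ 0.49262497 -0.36001437]
tray [array([ 0.43192663, -0.23238764]), array([ 0.43586718, -0.32553469]), array([ 0.32361404, -0.32737145]), array([ 0.31974874, -0.23634884])] [ 0.37778915 -0.28041066]
0.9374253945051934
2.022376656207022
2.4224286211445376
grip [ 0.33883743 -0.28027143]
-1 [ 0.5536472  -0.29631378] [array([ 0.05986216, -0.0720578 ]), array([-0.03295262, -0.06901244]), array([ 0.05949667, -0.04574062]), array([-0.0333449 , -0.04161903])]
-2 [ 0.55266373 -0.29620073] [array([ 0.06209745, -0.07108074]), array([-0.03075635, -0.06965568]), array([ 0.06127271, -0.04477395]), array([-0.03162665, -0.04227329])]
-3 [ 0.55168237 -0.29607054] [array([ 0.06431534, -0.07006483]), array([-0.02854918, -0.0702605 ]), array([ 0.06303162, -0.04377643]), array([-0.02989724, -0.04289747])]
-4 [ 0.55070344 -0.29592324] [array([ 0.06651517, -0.06901035]), array([-0.02633179, -0.07082671]), array([ 0.06477284, -0.04274837]), array([-0.0281572 , -0.04349137])]
```

>>> apply_moves(
  steps=[13.75,25.8,-4,-18.7,13.75,25.8,-4,-18.7,13.75,25.8,-4,-18.7,13.75,25.8,-4,-18.7,13.75,25.8,-4,-18.7,13.75,25.8,-4,-18.7,13.75,25.8,-4,-18.7,13.75,25.8,-4,-18.7],
  jaw=0,
)

```text
clock: 0.77
position: [0.3397, -0.2731, 0.1523]
ee_rot: [-0.003, 1.0, 0.018, -0.0]
contact_force: [-0.0, 0.2, -0.7]
width: 0.0853
gripper_force: 0.0
```

>>> apply_moves(
  steps=[0,0,0,0,0,0,0,0],
)

```text
clock: 0.93
position: [0.339, -0.2809, 0.1537]
ee_rot: [0.001, 1.0, 0.016, -0.0]
contact_force: [0.8, -0.7, -0.7]
width: 0.0855
gripper_force: 0.0
```

```bash
python3 - <<'E'
from h import *
im=get_image("side"); s=get_state(); print(s["clock"],s["position"],s["ee_rot"],s["contact_force"])
cv2.imwrite("pics/a.png",cv2.resize(im[100:300,150:420],None,fx=2.5,fy=2.5)[...,::-1])
E
```

```text
0.9833 [ 0.33883616 -0.28174035  0.15378454] [ 6.47088353e-04  9.99877098e-01  1.56642596e-02 -2.89707054e-05] [-0.59333295 -0.05960558 -0.50780491]
```

View pics/a.png

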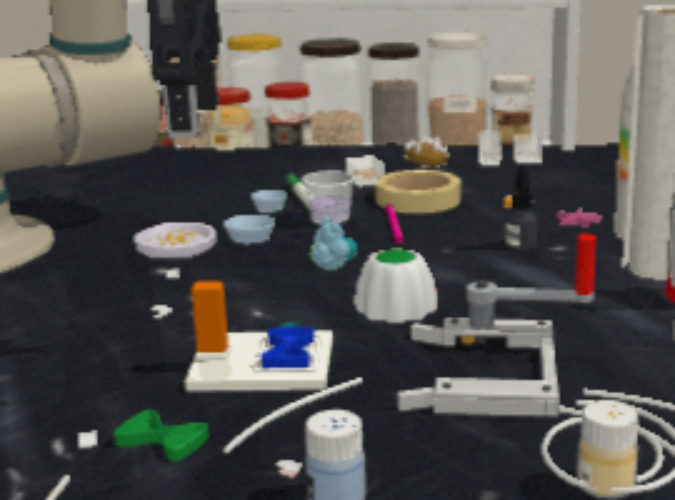

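The picture shows the open gripper at (223,154), in line above the orange grip, whose top is at (234,213). The mould lies in its pocket. I'll check that alignment by projection.

```bash
python3 - <<'E'
from h import *
for p in([.3388,-.2817,.154],[.3388,-.2817,.167],[.3388,-.2817,.073],[.3388,-.2817,.058]): print(p,proj("side",p))
E
```

```text
[0.3388, -0.2817, 0.154] (np.float64(228.9301065218424), np.float64(173.7380195858194))
[0.3388, -0.2817, 0.167] (np.float64(228.3791616357163), np.float64(167.26038759074075))
[0.3388, -0.2817, 0.073] (np.float64(232.2344680365954), np.float64(212.58843531754943))
[0.3388, -0.2817, 0.058] (np.float64(232.82314168320306), np.float64(219.5096561945365))
```

```bash
python3 - <<'E'
from h import *
print(proj("side",[.2012,-.538,.206]), proj("side",[.2012-.016,-.538-.043,.206]), proj("side",[.2012+.016,-.538+.043,.206]))
im=get_image("side"); cv2.imwrite("pics/b.png",cv2.resize(im[60:260,170:290],None,fx=3,fy=3,interpolation=2)[...,::-1])
E
```

```text
(np.float64(85.80856598641384), np.float64(191.95146049765566)) (np.float64(55.742125662688125), np.float64(203.1829038341342)) (np.float64(112.03549966098208), np.float64(182.1542807755504))
```

View pics/b.png

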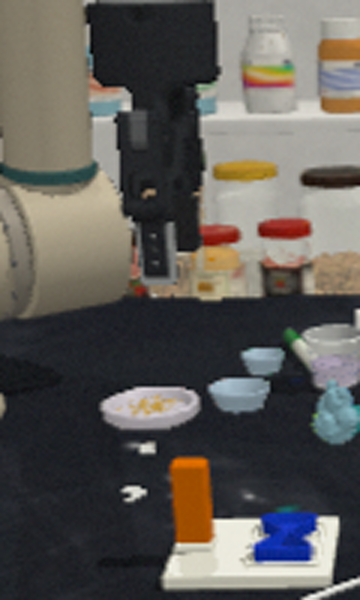

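The fingers' x agrees with the grip, but their tips look rather high. I'll descend to the planned height and check before closing.

>>> apply_moves(
  steps=[0.15,0.05,-4,0,0.15,0.05,-7.5,0,0.15,0.05,-10,0,0.15,0.05,-11.5,0,0.15,0.05,-11.5,0],
)

```text
clock: 1.45
position: [0.3378, -0.2796, 0.0357]
ee_rot: [-0.003, 1.0, 0.014, -0.002]
contact_force: [-0.5, 0.1, 0.7]
width: 0.0852
gripper_force: 0.0
```

```bash
python3 - <<'E'
from h import *
s=get_state(); print(s["clock"],s["position"],s["contact_force"])
im=get_image("side"); cv2.imwrite("pics/c.png",cv2.resize(im[120:270,170:320],None,fx=3,fy=3,interpolation=2)[...,::-1])
E
```

```text
1.45 [ 0.33780314 -0.27959448  0.03569564] [-0.5231803   0.14249329  0.72639013]
```

View pics/c.png

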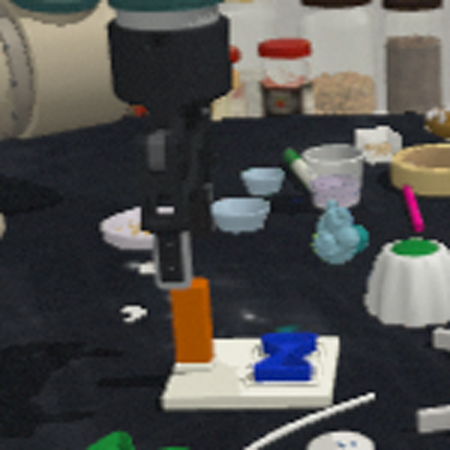

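```bash
python3 - <<'E'
from h import *
for z in(.049,.06,.07,.08,.09):
  print(z,[np.round(proj("side",[.338,y,z])) for y in(-.322,-.337)])
E
```

```text
0.049 [array([229., 232.]), array([227., 235.])]
0.06 [array([228., 227.]), array([227., 230.])]
0.07 [array([228., 222.]), array([226., 225.])]
0.08 [array([227., 217.]), array([226., 220.])]
0.09 [array([227., 212.]), array([225., 215.])]
```

>>> apply_moves(
  steps=[0.15,0.05,0.2,0,0.15,0.05,0.2,0,0.15,0.05,0.2,0],
  jaw=130,
  newtons=25,
)

```text
clock: 1.75
position: [0.3429, -0.2812, 0.0421]
ee_rot: [0.001, 1.0, 0.015, 0.001]
contact_force: [-0.2, 0.2, -0.4]
width: 0.0518
gripper_force: 0.0
```

```bash
python3 - <<'E'
from h import *
s=get_state(); print(s["clock"],s["position"],s["contact_force"],s["width"])
im=get_image("side"); cv2.imwrite("pics/d.png",cv2.resize(im[120:270,170:320],None,fx=3,fy=3,interpolation=2)[...,::-1])
E
```

```text
1.75 [ 0.34287533 -0.2811647   0.04213322] [-0.20483019  0.23357645 -0.3897938 ] 0.05182863735514422
```

View pics/d.png

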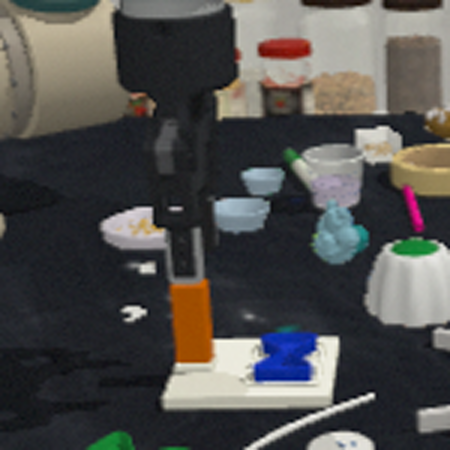

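The finger tips appear about 35 mm above where I expect, or else hidden behind the grip. I'll check from the top camera.

```bash
python3 - <<'E'
from h import *
im=get_image("top"); cv2.imwrite("pics/e.png",cv2.resize(im[200:330,280:410],None,fx=4,fy=4,interpolation=2)[...,::-1])
print(get_state()["position"],[proj("top",[.340,-.281,z]) for z in (.042,.058,.112,.2)])
E
```

```text
[ 0.34248063 -0.28041753  0.04171528] [(np.float64(340.79547816778904), np.float64(266.41517201040676)), (np.float64(341.0447501145505), np.float64(266.6337755726855)), (np.float64(341.9501395462323), np.float64(267.4277732831643)), (np.float64(343.677779170148), np.float64(268.9428582376831))]
```

View pics/e.png

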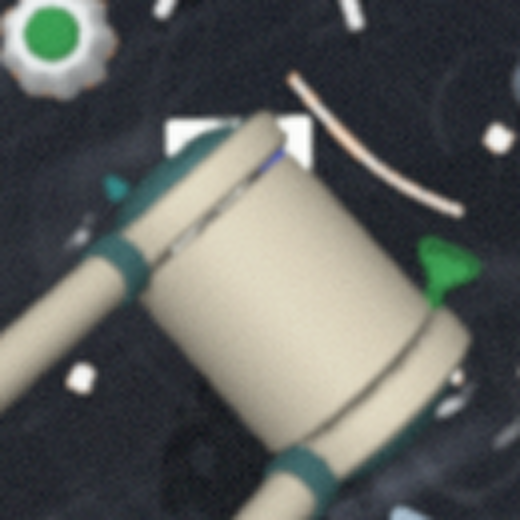

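Physical test: close gently at this height. If the fingers stop at 16 mm they have the grip. If they close past it, they are above it.

>>> apply_moves(
  steps=[-0.2,0,-0.2,0,-0.2,0,-0.2,0,-0.2,0,-0.2,0,-0.2,0,-0.2,0,-0.2,0,-0.2,0,-0.2,0,-0.2,0],
  jaw=255,
  newtons=25,
)

```text
clock: 2.35
position: [0.3399, -0.2796, 0.0386]
ee_rot: [0.0, 1.0, 0.016, -0.0]
contact_force: [0.0, -0.6, -0.4]
width: 0.0001
gripper_force: 0.0
```

```bash
python3 - <<'E'
from h import *
s=get_state();print(s["width"],s["position"],s["contact_force"],s["moment"]);im=get_image("side"); cv2.imwrite("pics/f.png",im[...,::-1])
O=((5,140,120),(20,255,255)); print(blob(im,*O,(215,195,260,260))[:2])
E
```

```text
0.00014448996235372279 [ 0.33991931 -0.27960994  0.03862208] [ 0.04997148 -0.61013941 -0.38282872] [ 0.00443174 -0.01062404  0.05029399]
(array([233.67352941, 226.39117647]), array([227, 213,  14,  28, 340]))
```

```bash
python3 - <<'E'
from h import *
for z in(.193,.243,.27,.32): print(z,proj("top",[.2012,-.538,z]),proj("side",[.2012,-.538,z]))
a=cv2.imread("pics/top0.png")[300:400,420:580]; b=cv2.imread("pics/side0.png")[20:180,10:110]; c=cv2.imread("pics/f.png")[130:270,170:300]
W=np.zeros((600,800,3),np.uint8)
A=cv2.resize(a,(480,300),interpolation=2);W[:300,:480]=A
B=cv2.resize(b,None,fx=3,fy=3,interpolation=2);W[:480,490:790]=B
C=cv2.resize(c,None,fx=2.1,fy=2.1,interpolation=2);W[305:305+C.shape[0],:C.shape[1]]=C
cv2.imwrite("pics/g.png",np.clip(W.astype(float)*1.6,0,255))
E
```

```text
0.193 (np.float64(469.7590435087327), np.float64(337.39326349503415)) (np.float64(87.6798870200978), np.float64(200.99327825204267))
0.243 (np.float64(479.1546215046369), np.float64(342.88702283399675)) (np.float64(80.32170686931923), np.float64(165.44014614391324))
0.27 (np.float64(484.7561985532112), np.float64(346.1623632374225)) (np.float64(76.16049639655893), np.float64(145.33407879625202))
0.32 (np.float64(496.2871708621248), np.float64(352.9047251056362)) (np.float64(68.0788185141979), np.float64(106.28516241758379))[ WARN:0@0.053] global loadsave.cpp:1063 imwrite_ Unsupported depth image for selected encoder is fallbacked to CV_8U.
```

View pics/g.png

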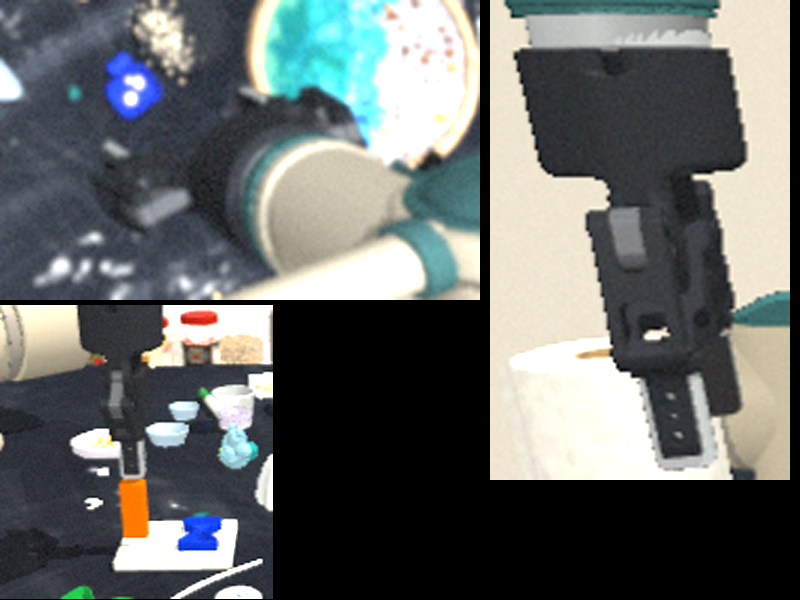

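```bash
python3 - <<'E'
from h import *
print(two((475,368),(55.7,100)), two((467,359),(62,100)))
for b in [(-.281,),]:
  pass
E
```

```text
(array([ 0.17172959, -0.50253083,  0.32184418]), np.float64(0.011362298402994315)) (array([ 0.18082303, -0.49354273,  0.31913542]), np.float64(0.022306884744319532))
```

```bash
python3 - <<'E'
import cv2,numpy as np
for n in "cd":
    im=cv2.resize(cv2.imread(f"pics/{n}.png"),None,fx=1/3,fy=1/3,interpolation=cv2.INTER_AREA); g=cv2.cvtColor(im,cv2.COLOR_BGR2HSV)
    m=cv2.inRange(g[85:130,50:75],(5,140,120),(20,255,255))
    print(n,[(220+i,int(205+np.argmax(m[:,i]>0))) for i in range(25) if m[:,i].any()])
    print(g[86:104,52:66,2])
E
```

```text
c [(227, 217), (228, 217), (229, 217), (230, 217), (231, 216), (232, 216), (233, 215), (234, 213), (235, 213), (236, 213), (237, 213), (238, 213), (239, 216), (240, 228)]
[[103  41  32  31  31  34  33  35  64 107 125 102  44  38]
 [106  50  35  33  34  34  34  37  62 106 126 104  43  38]
 [109  50  36  35  35  38  34  39  58  99 127 107  49  43]
 [110  54  34  38  51  63  37  33  54  97 125 107  58  42]
 [113  61  35  34  37  39  33  35  51  93 124 108  58  40]
 [104  69  37  33  30  32  33  35  47  84 124 112  66  41]
 [ 96  69  35  31  28  33  32  33  42  84 123 123 114 110]
 [ 98  86  35  33  34  37  36  35  46  87 123 143 173 185]
 [ 97 112  96  99 100  99  99  99 107 121 124 152 195 200]
 [ 73 111 121 123 121 123 125 123 124 123 135 166 194 196]
 [ 46  62  79  86 106 139 145 144 143 145 152 161 165 167]
 [ 40  43  49  53  94 148 158 158 157 158 158 157 159 160]
 [ 43  45  51  59  92 139 158 159 159 160 158 158 158 158]
 [ 43  44  50  63  98 142 158 158 158 159 160 159 158 158]
 [ 44  42  43  50  81 132 157 159 159 160 158 157 156 157]
 [ 42  42  40  41  61 116 156 158 159 158 15
[... 667 characters left out ...]
8  36  58  95 109  77  76  75  75  75  75  82 107]
 [ 38  40  41  43  81 120 119 120 120 117 119 118 120 122]
 [ 40  43  42  40  69 122 146 150 149 147 145 145 151 160]
 [ 40  41  42  42  93 165 191 191 191 191 186 186 187 190]
 [ 43  43  43  46  93 158 171 167 167 167 166 167 166 165]
 [ 43  43  48  50  93 151 161 158 158 158 158 160 160 158]
 [ 44  43  51  62  91 139 159 158 159 158 158 158 159 159]
 [ 43  45  51  64  99 142 160 160 159 159 158 158 159 159]
 [ 41  41  43  51  80 133 159 158 158 158 158 159 158 159]
 [ 46  45  43  44  61 114 156 160 158 159 160 159 157 156]
 [ 43  44  43  43  53 109 156 160 158 158 160 159 159 159]
 [ 39  41  45  46  54 108 155 159 159 159 158 157 158 161]]
```

The near finger does cover the grip's top-left corner in picture c, so it lies in front of the grip. That means the finger tips really are about 36 mm higher than the reported TCP. x and y agree. I'll open, go 3.5 cm lower and grip.

>>> apply_moves(
  steps=[0,-0.1,0,0,0,-0.1,0,0,0,-0.1,0,0,0,-0.1,0,0,0,-0.1,0,0,0,-0.1,-1,0,0,-0.1,-2,0,0,-0.1,-2.5,0],
  jaw=0,
)

```text
clock: 3.07
position: [0.3395, -0.2802, 0.0129]
ee_rot: [-0.0, 1.0, 0.016, -0.0]
contact_force: [-0.5, 0.7, -0.1]
width: 0.0854
gripper_force: 0.0
```

>>> apply_moves(
  steps=[0,0,-0.5,0,0,0,-1,0,0,0,-1,0,0,0,-1,0],
)

```text
clock: 3.4
position: [0.3399, -0.2806, 0.0035]
ee_rot: [-0.0, 1.0, 0.016, -0.0]
contact_force: [-0.2, 0.2, -0.4]
width: 0.0852
gripper_force: 0.0
```

>>> apply_moves(
  steps=[0,0,0,0,0,0,0,0,0,0,0,0,0,0,0,0,0,0,0,0,0,0,0,0,0,0,0,0],
  jaw=255,
  newtons=40,
)

```text
clock: 3.98
position: [0.34, -0.2809, 0.0038]
ee_rot: [0.0, 1.0, 0.016, 0.0]
contact_force: [-0.1, -0.1, 1.1]
width: 0.0147
gripper_force: 43.4
```

```bash
python3 - <<'E'
from h import *
s=get_state();print(s["width"],s["position"],s["ee_rot"],s["contact_force"],s["moment"]);im=get_image("side"); cv2.imwrite("pics/h.png",im[...,::-1])
O=((5,140,120),(20,255,255)); print(blob(im,*O,(215,195,260,260))[:2])
E
```

```text
0.014733150335481351 [ 0.33996601 -0.28089793  0.00378298] [3.07829854e-04 9.99875213e-01 1.57940868e-02 9.92114163e-05] [-0.06198703 -0.12841355  1.08673582] [-0.02174438  0.07024265  0.00260729]
(array([234.5483871 , 235.11290323]), array([228, 228,  13,  13, 124]))
```

Gripped at 14.7 mm. Next, slide the tray to just before the mouth and turn it by -5° to match the station.

>>> apply_moves(
  steps=[0.7,-0.1,0,-0.6,1.4,-0.2,0,-1.4,2.1,-0.3,0,-2.2,2.8,-0.4,0,-3,3.5,-0.5,0,-3.8,4.1,-0.55,0,-4.5,4.7,-0.6,0,-5,4.7,-0.6,0,-5],
)

```text
clock: 4.7
position: [0.3868, -0.2861, 0.0038]
ee_rot: [-0.0, 1.0, -0.028, -0.001]
contact_force: [0.1, 1.6, 4.9]
width: 0.0154
gripper_force: 44.1
```

```bash
python3 - <<'E'
from h import *
s=get_state();print(s["width"],s["position"],s["ee_rot"],s["contact_force"],s["moment"]);im=get_image("top");cv2.imwrite("pics/i.png",im[...,::-1])
S=get_image("side");cv2.imwrite("pics/j.png",S[...,::-1])
m=cv2.inRange(cv2.cvtColor(im,cv2.COLOR_RGB2HSV),(0,0,170),(180,60,255))[205:280,312:372]
for r in m[::2,::1]: print("".join("#" if v else "." for v in r))
B=((108,140,80),(130,255,255)); print(blob(S,*B,(255,210,330,260))[:2])
E
```

```text
0.015406763926301604 [ 0.38681329 -0.28609532  0.00378681] [-3.95296391e-04  9.99612196e-01 -2.78390159e-02 -5.39691564e-04] [0.0592223  1.64962133 4.87053213] [0.172111   0.02806909 0.03433071]
.............................#######...................###..
..........................##########........................
........................###########.........................
......................############..........................
....................############....#####....####...........
..................############....#########..#####..........
................############....#############..##...........
..............############....#################.............
............############....#####################...........
..........############....#########################.........
........############....#############################.......
.......###########....#################################.....
.......#########....######################################..
.........#####.....#########################################
.................##################################
[... 784 characters left out ...]
##################
..................................##########################
....................................#######################.
......................................###################...
........................................###############...##
.........................................###########.....###
............................................######.....#####
.............................................#.......#######
.....................................................#######
.......................................................#####
.........................................................##.
(array([287.14487633, 240.204947  ]), array([277, 232,  22,  17, 283]))
```

```bash
python3 - <<'E'
from h import *
print(onz("side",264.76,238.47,.0143),onz("side",287.14,240.2,.0143))
S=cv2.imread("pics/j.png")[...,::-1].copy()
m=cv2.inRange(cv2.cvtColor(S,cv2.COLOR_RGB2HSV),(0,0,165),(180,70,255))[230:272,240:400]
for i,r in enumerate(m): print(230+i,"".join("#" if v else "." for v in r))
f=lambda x,y,z=0:np.round(proj("side",[.5515+np.cos(-.056)*x-np.sin(-.056)*y,-.296+np.sin(-.056)*x+np.cos(-.056)*y,z]),1)
print("tray near front",f(-.07,-.046,.01),"near rear",f(-.18,-.046,.01),"flare R tip",f(-.054,-.060,.018),"R rail corner",f(-.027,-.049,.018),f(.065,-.049,.018))
E
```

```text
[ 0.40059094 -0.27883247] [ 0.44725873 -0.28761019]
230 ...........................................................................######............................................#.##...............................
231 ................................................................................###.............................................................................
232 ................................................................................................#############...................................................
233 ................................................................................................................................................................
234 ........................################........................................................................................................................
235 ........................################..................########.............................................................###..............................
236 ........................###############...............
[... 5303 characters left out ...]
...........................................................######.....#############
269 ............####.................#####################................................................................................#####..........###########
270 ...........###...................##########..#.####.##..............................................................................####...............#########
271 .........####.....................####################.............................................................................###...................#######
tray near front [301.7 253.4] near rear [245.4 252.2] flare R tip [309.3 253.2] R rail corner [323.9 250.8] [372.5 251.9]
```

The tray lines up with the mouth to within about 2 mm, and the mould moved along with it. I'll enter gradually and watch the forces.

>>> apply_moves(
  steps=[0.8,-0.05,0,0,1.6,-0.1,0,0,2.4,-0.15,0,0,3.2,-0.2,0,0,4,-0.25,0,0,4.6,-0.25,0,0,5.2,-0.3,0,0,5.2,-0.3,0,0],
)

```text
clock: 5.47
position: [0.4386, -0.2896, 0.0038]
ee_rot: [-0.0, 1.0, -0.028, -0.001]
contact_force: [-3.6, 0.8, 5.5]
width: 0.0155
gripper_force: 44.2
```

>>> apply_moves(
  steps=[0.6,-0.05,0,0,1.2,-0.05,0,0,1.8,-0.1,0,0,2.4,-0.15,0,0,3,-0.15,0,0,3.6,-0.2,0,0,4.2,-0.25,0,0,4.2,-0.25,0,0],
)

```text
clock: 6.13
position: [0.4806, -0.2921, 0.0038]
ee_rot: [-0.0, 1.0, -0.028, -0.0]
contact_force: [-2.4, 1.0, 5.5]
width: 0.0152
gripper_force: 44.2
```

```bash
python3 - <<'E'
from h import *
s=get_state();print(s["width"],s["position"],s["ee_rot"],s["contact_force"],s["moment"]);S=get_image("side");cv2.imwrite("pics/k.png",S[...,::-1])
B=((108,140,80),(130,255,255)); b=blob(S,*B,(285,210,390,260));print(b[:2],onz("side",*b[0],.0143))
E
```

```text
0.015175152998084971 [ 0.4806058  -0.29209862  0.00378719] [-4.71320497e-05  9.99613991e-01 -2.77783210e-02 -4.81676041e-04] [-2.3960986   0.97175574  5.46134117] [0.17190811 0.30082023 0.01791681]
(array([333.6245614 , 241.69824561]), array([324, 234,  20,  17, 285])) [ 0.54142323 -0.29566141]
```

It runs freely, with no sideways force. About 3 cm remain, so slow towards the stop.

>>> apply_moves(
  steps=[0.6,-0.03,0,0,1.2,-0.07,0,0,1.8,-0.1,0,0,2.3,-0.13,0,0,2.6,-0.15,0,0,2.8,-0.16,0,0,2.8,-0.16,0,0],
)

```text
clock: 6.77
position: [0.5072, -0.2935, 0.0038]
ee_rot: [-0.0, 1.0, -0.028, -0.001]
contact_force: [-5.7, -0.4, 6.7]
width: 0.0153
gripper_force: 44.3
```

>>> apply_moves(
  steps=[0.15,0,0,0,0.3,0,0,0,0.3,0,0,0],
)

```text
clock: 7.02
position: [0.51, -0.2935, 0.0038]
ee_rot: [-0.0, 1.0, -0.028, -0.002]
contact_force: [-5.5, -0.3, 7.3]
width: 0.0153
gripper_force: 44.3
```

>>> apply_moves(
  steps=[0.1,0,0,0,0.2,0,0,0,0.2,0,0,0],
)

```text
clock: 7.27
position: [0.5118, -0.2935, 0.0038]
ee_rot: [-0.0, 1.0, -0.028, -0.002]
contact_force: [-6.8, 1.1, 7.0]
width: 0.0153
gripper_force: 44.4
```

>>> apply_moves(
  steps=[0.1,0,0,0,0.2,0,0,0,0.2,0,0,0],
)

```text
clock: 7.52
position: [0.5127, -0.2934, 0.0038]
ee_rot: [-0.0, 1.0, -0.028, -0.003]
contact_force: [-9.5, -0.1, 9.2]
width: 0.0154
gripper_force: 44.7
```

>>> apply_moves(
  steps=[0.1,0,0,0,0.2,0,0,0,0.2,0,0,0],
)

```text
clock: 7.77
position: [0.5127, -0.2931, 0.004]
ee_rot: [-0.001, 1.0, -0.028, -0.004]
contact_force: [-13.5, -0.7, 11.4]
width: 0.0155
gripper_force: 45.2
```

The stop is met: the position stays at x = 0.5127 while the force rises. Ease off, release and lift.

>>> apply_moves(
  steps=[-0.15,0,0,0,-0.15,0,0,0],
)

```text
clock: 7.93
position: [0.5128, -0.2932, 0.0038]
ee_rot: [-0.001, 1.0, -0.028, -0.003]
contact_force: [-8.9, 0.8, 9.7]
width: 0.0156
gripper_force: 44.6
```

>>> apply_moves(
  steps=[0,0,0,0,0,0,0,0,0,0,0,0,0,0,0,0,0,0,0,0,0,0,0,0],
  jaw=0,
)

```text
clock: 8.43
position: [0.5166, -0.2937, 0.0034]
ee_rot: [0.0, 1.0, -0.028, 0.0]
contact_force: [-0.1, -0.7, -0.1]
width: 0.0849
gripper_force: 0.0
```

>>> apply_moves(
  steps=[0,0,2,0,0,0,6,0,0,0,10,0,-5,3,13,0,-9,6,13,0,-13,9,13,0,-16,12,13,0,-16,12,13,0],
)

```text
clock: 9.1
position: [0.3545, -0.1723, 0.1337]
ee_rot: [-0.0, 1.0, -0.028, 0.0]
contact_force: [0.3, -0.0, -0.1]
width: 0.0856
gripper_force: 0.0
```

```bash
python3 - <<'E'
from h import *
s=get_state();print(s["width"],s["position"],s["ee_rot"],s["qpos"],s["contact_force"])
t=get_image("top");S=get_image("side");cv2.imwrite("pics/l.png",t[...,::-1]);cv2.imwrite("pics/m.png",S[...,::-1])
W=np.zeros((420,790,3),np.uint8);W[:,:320]=cv2.resize(t[125:230,305:385],(320,420),interpolation=2);W[:375,325:785]=cv2.resize(S[170:270,290:413],(460,375),interpolation=2)
cv2.imwrite("pics/n.png",W[...,::-1])
for n,im,b in(("top",t,(315,150,380,230)),("side",S,(300,210,390,260))):
  B=((108,140,80),(130,255,255)); q=blob(im,*B,b);print(n,q[:2],onz(n,*q[0],.0143))
Rd=((0,150,90),(4,255,255));a=blob(t,*Rd,(310,125,345,160));b=blob(S,*Rd,(370,185,395,225));print(a[0],b[0],two(a[0],b[0]))
O=((5,140,120),(20,255,255));a=blob(t,*O,(320,170,365,240));b=blob(S,*O,(290,190,350,250));print(a[:2],b[:2],two(a[0],b[0]))
E
```

```text
0.08560876161441373 [ 0.35454391 -0.17230982  0.13365972] [-9.28103002e-06  9.99605092e-01 -2.81008814e-02  2.43896661e-05] [-6.29408886e-01  4.78207825e-02  1.95150691e+00  4.71671978e-05
  1.14223524e+00  9.97577003e-01] [ 0.26988191 -0.04010642 -0.11374   ]
top (array([345.6196319, 176.2392638]), array([335, 170,  22,  14, 163])) [ 0.5727038  -0.29671298]
side (array([349.81292517, 242.11904762]), array([341, 234,  19,  17, 294])) [ 0.57377471 -0.29795975]
[327.1 142.3] [383.87931034 205.02298851] (array([ 0.64669904, -0.24804117,  0.07458353]), np.float64(0.00169454934240136))
(array([345. , 197.5]), array([343, 193,   5,  10,  46])) (array([318.9054878, 227.7652439]), array([313, 214,  13,  29, 328])) (array([ 0.51211231, -0.29304489,  0.04384712]), np.float64(1.1376428659182527e-05))
```

View pics/n.png

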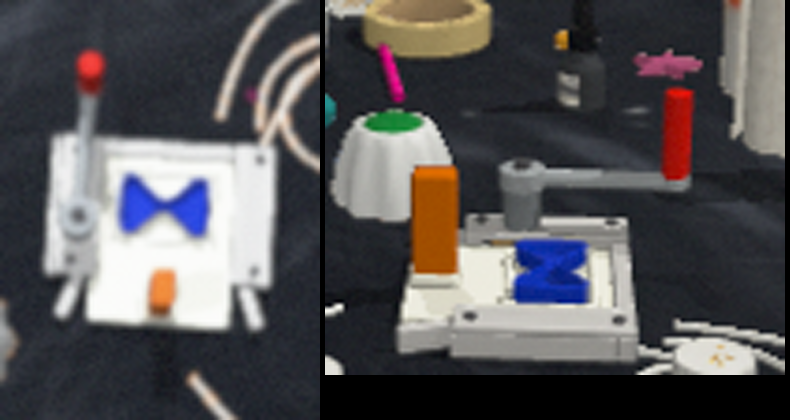

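The tray sits in the slot against the stop, with the mould in its pocket. The orange grip triangulates to (0.512,-0.293), and the red handle at (0.646,-0.248) is untouched. Before swinging the lever I'll check the neighbours along its path.

```bash
python3 - <<'E'
from h import *
print("white bottle base",onz("side",431,234,0),"top",two((320,80),(436,150)))
print("bottle2 base top view",onz("top",321,118,0),onz("top",286,116,0))
print("dropper",onz("side",357,198,0),onz("top",231,166,0))
print("green-top cup",onz("side",307,226,0), onz("top",293,209,.045))
print("rainbow bottle base",onz("side",468,280,0),onz("top",392,118,0), "roll", onz("top",262,122,0))
E
```

```text
white bottle base [ 0.75256542 -0.22976935] top (array([ 0.75359032, -0.23116164,  0.18754222]), np.float64(0.012800510288639011))
bottle2 base top view [ 0.73717976 -0.23205529] [ 0.74324323 -0.13659928]
dropper [0.61058914 0.00181692] [0.60446246 0.00932471]
green-top cup [ 0.48379823 -0.18296831] [ 0.4830658  -0.16158749]
rainbow bottle base [ 0.77187392 -0.42195759] [ 0.73638425 -0.42531281] roll [ 0.72652166 -0.07142148]
```

The path is clear: the nearest bottle is at x = 0.755 and the dropper is far off. Go above the handle.

>>> apply_moves(
  steps=[4,-1,0,-1.7,8,-2,0,-1.7,12,-3,0,-1.7,16,-4,0,-1.7,20,-5,0,-1.7,24,-6.2,0,-1.7,27.5,-7.1,0,-1.7,29.1,-7.5,0,-1.7],
)

```text
clock: 9.87
position: [0.6529, -0.2504, 0.1324]
ee_rot: [0.001, 0.999, -0.042, 0.002]
contact_force: [0.2, -1.0, -0.1]
width: 0.0855
gripper_force: 0.0
```

>>> apply_moves(
  steps=[0,0,0,0,0,0,-3,0,0,0,-6,0,0,0,-8,0,0,0,-9.5,0,0,0,-10.4,0,0,0,-10.4,0,0,0,-10.4,0],
)

```text
clock: 10.53
position: [0.6471, -0.2488, 0.0298]
ee_rot: [0.0, 0.999, -0.043, -0.0]
contact_force: [0.4, -0.2, 1.1]
width: 0.0857
gripper_force: 0.0
```

```bash
python3 - <<'E'
from h import *
s=get_state();print(s["width"],s["position"],s["ee_rot"],s["contact_force"])
S=get_image("side");cv2.imwrite("pics/o.png",S[...,::-1])
Rd=((0,150,90),(4,255,255));b=blob(S,*Rd,(370,185,398,225));print(b[:2],onz("side",*b[0],.075)); print(b[2].astype(int))
E
```

```text
0.08568066242916193 [ 0.64707958 -0.24875506  0.02975923] [ 1.07531290e-05  9.99084516e-01 -4.27795705e-02 -1.93895639e-04] [ 0.4002768  -0.15737298  1.12619479]
(array([383.22727273, 214.15909091]), array([380, 211,   8,   7,  44])) [ 0.63776915 -0.29984609]
[[0 0 0 ... 0 0 0]
 [0 0 0 ... 0 0 0]
 [0 0 0 ... 0 0 0]
 ...
 [0 0 0 ... 0 0 0]
 [0 0 0 ... 0 0 0]
 [0 0 0 ... 0 0 0]]
```

The pads flank the handle, so close.

>>> apply_moves(
  steps=[0,0,0,0,0,0,0,0,0,0,0,0,0,0,0,0,0,0,0,0,0,0,0,0,0,0,0,0],
  jaw=255,
  newtons=50,
)

```text
clock: 11.17
position: [0.6475, -0.2489, 0.03]
ee_rot: [0.0, 0.999, -0.043, 0.0]
contact_force: [-0.7, -0.3, 1.6]
width: 0.0135
gripper_force: 48.6
```

```bash
python3 - <<'E'
from h import *
s=get_state();print(s["position"])
H=np.array([.5603,-.2397]); p=s["position"][:2]; r=p-H; print(np.linalg.norm(r),np.degrees(np.arctan2(r[1],r[0])))
r=r/np.linalg.norm(r)*.0858
for th in [6.5*i for i in range(1,14)]+[91.7]:
    c,q=np.cos(np.radians(th)),np.sin(np.radians(th)); print(th,np.round((H+np.array([[c,-q],[q,c]])@r-p)*100,2))
E
```

```text
[ 0.64746713 -0.24894763  0.03002234]
0.08765629790118719 -6.055902733749152
6.5 [-0.14  0.99]
13.0 [-0.2   1.96]
19.5 [-0.37  2.92]
26.0 [-0.65  3.85]
32.5 [-1.03  4.75]
39.0 [-1.52  5.59]
45.5 [-2.09  6.38]
52.0 [-2.75  7.09]
58.5 [-3.49  7.73]
65.0 [-4.29  8.27]
71.5 [-5.15  8.73]
78.0 [-6.06  9.08]
84.5 [-7.    9.33]
91.7 [-8.07  9.48]
```

>>> apply_moves(
  steps=[-0.05,1,0,6.5,-0.15,1.95,0,13,-0.35,2.9,0,19.5,-0.65,3.85,0,26,-0.65,3.85,0,26],
)

```text
clock: 11.58
position: [0.6422, -0.2091, 0.0301]
ee_rot: [0.0, 0.983, 0.185, 0.001]
contact_force: [3.1, -0.8, -1.2]
width: 0.0138
gripper_force: 48.7
```

```bash
python3 - <<'E'
from h import *
s=get_state();print(s["position"],s["contact_force"],s["moment"],s["width"])
H=np.array([.5603,-.2397]); r=s["position"][:2]-H; print(np.linalg.norm(r),np.degrees(np.arctan2(r[1],r[0])))
S=get_image("side");cv2.imwrite("pics/p.png",S[...,::-1]);Rd=((0,150,90),(4,255,255));b=blob(S,*Rd,(340,185,400,225));print(b[:2])
w=get_state()["position"];print([np.round(proj("side",[w[0],w[1],z])) for z in(.05,.075,.1)])
E
```

```text
[ 0.64216699 -0.20913556  0.03010383] [ 3.13123568 -0.75449381 -1.24825397] [-0.11586024 -0.4966594  -0.01777702] 0.013763459241492587
0.08738643978637162 20.472749084434074
(array([378.41666667, 206.77083333]), array([375, 201,   8,  10,  48]))
[array([380., 209.]), array([380., 198.]), array([380., 187.])]
```

It follows with small forces, so carry on along the arc.

>>> apply_moves(
  steps=[-0.4,0.9,0,6.5,-0.85,1.75,0,13,-1.45,2.55,0,19.5,-2.1,3.25,0,26,-2.85,3.9,0,32.5,-3.65,4.4,0,39,-4.5,4.9,0,45.5,-4.5,4.9,0,45.5],
)

```text
clock: 12.3
position: [0.5967, -0.1603, 0.0301]
ee_rot: [0.0, 0.836, 0.548, 0.002]
contact_force: [6.0, 3.4, -2.0]
width: 0.0134
gripper_force: 48.8
```

>>> apply_moves(
  steps=[-0.9,0.35,0,6.5,-1.85,0.6,0,13,-2.4,0.7,0,16.5,-2.4,0.7,0,16.5,-2.4,0.7,0,16.5],
)

```text
clock: 12.72
position: [0.573, -0.1531, 0.03]
ee_rot: [-0.0, 0.751, 0.661, 0.002]
contact_force: [2.9, 5.8, 0.5]
width: 0.0136
gripper_force: 49.3
```

```bash
python3 - <<'E'
from h import *
s=get_state();print(s["clock"],s["position"],s["contact_force"],s["moment"],s["width"],s["ee_rot"])
t=get_image("top");cv2.imwrite("pics/q.png",t[...,::-1])
S=get_image("side");cv2.imwrite("pics/r.png",S[...,::-1]);Rd=((0,150,90),(4,255,255))
for i in(S,):
  b=blob(i,*Rd,(320,180,400,225));print(b[:2])
w=s["position"];print([np.round(proj("side",[w[0],w[1],z]),1) for z in(.05,.055,.06,.065)])
for n,im,bx in(("top",t,(315,150,380,230)),("side",S,(300,210,390,260))):
  try: q=blob(im,(108,140,80),(130,255,255),bx);print(n,q[:2],onz(n,*q[0],.0143))
  except Exception as e: print(n,e)
H=np.array([.5603,-.2397]); r=w[:2]-H; print(np.linalg.norm(r),np.degrees(np.arctan2(r[1],r[0])))
b=blob(S,(5,140,120),(20,255,255),(290,190,350,250));print(b[:2])
E
```

```text
12.7167 [ 0.57295362 -0.15311225  0.03000667] [2.94635594 5.76505648 0.50148615] [ 0.79996545 -0.43663624 -0.22656336] 0.013590543255857125 [-3.50522142e-04  7.50638036e-01  6.60711598e-01  1.61274139e-03]
(array([346.5       , 190.66153846]), array([344, 180,   6,  22, 130]))
[array([346. , 200.5]), array([346. , 198.4]), array([346. , 196.4]), array([346.1, 194.3])]
top (array([348.08536585, 176.2804878 ]), array([338, 170,  21,  14, 164])) [ 0.57257162 -0.30319284]
side (array([350.04827586, 242.76551724]), array([341, 235,  19,  17, 290])) [ 0.57407001 -0.30093688]
0.08750744697355488 81.6858562724961
(array([318.59356725, 229.04093567]), array([313, 215,  12,  29, 342]))
```

The measured lever angle is 82°. The target is about 86.3° in the world frame, so I'll go the last bit.

>>> apply_moves(
  steps=[-0.35,0.03,0,2,-0.7,0.05,0,4,-0.7,0.05,0,4,-0.7,0.05,0,4,-0.7,0.05,0,4,-0.7,0.05,0,4],
)

```text
clock: 13.32
position: [0.5663, -0.1524, 0.03]
ee_rot: [-0.0, 0.727, 0.687, 0.002]
contact_force: [3.5, 6.6, 2.3]
width: 0.0134
gripper_force: 49.3
```

```bash
python3 - <<'E'
from h import *
s=get_state();print(s["clock"],s["position"],s["contact_force"],s["width"],s["ee_rot"])
t=get_image("top");cv2.imwrite("pics/s.png",t[...,::-1]);S=get_image("side");cv2.imwrite("pics/t.png",S[...,::-1])
w=s["position"];H=np.array([.5603,-.2397]); r=w[:2]-H; print(np.linalg.norm(r),np.degrees(np.arctan2(r[1],r[0])))
Rd=((0,150,90),(4,255,255));b=blob(S,*Rd,(320,180,400,225));print(b[:2]);print([np.round(proj("side",[x,-.1545,.06]),1) for x in(.560,.5648,.57)])
for n in "lqs":
  i=cv2.imread(f"pics/{n}.png")[...,::-1].copy(); b=blob(i,(5,140,120),(20,255,255),(320,170,375,240));q=blob(i,(108,140,80),(130,255,255),(315,150,380,230));print(n,b[0],onz("top",*b[0],.073),onz("top",*q[0],.0143))
# lever arm columns in top view
g=cv2.cvtColor(t,cv2.COLOR_RGB2GRAY);print(g[168:190:1,296:334:2])
E
```

```text
13.3167 [ 0.56632869 -0.15236632  0.03003447] [3.47823322 6.62324559 2.34034966] 0.013372275265382693 [-3.77931628e-04  7.27109416e-01  6.86519020e-01  1.84094813e-03]
0.08754151932532235 86.05110376335513
(array([343.53076923, 190.66153846]), array([341, 180,   6,  22, 130]))
[array([340.4, 196.6]), array([342.5, 196.6]), array([344.8, 196.6])]
l [345.  197.5] [ 0.50800831 -0.29159055] [ 0.5727038  -0.29671298]
q [347.04255319 197.57446809] [ 0.50780774 -0.29661026] [ 0.57257162 -0.30319284]
s [347.  197.4] [ 0.50824133 -0.29651028] [ 0.57241394 -0.30312896]
[[ 32  23  43  49  46  44  38  38  38  38  46 186 225 226 228 225 223 202
  244]
 [ 30  34  44  44  45  35  37  42  41  40  46 186 222 226 229 225 223 195
  244]
 [ 17  27  45  39  37  37  33  36  35  36  52 182 217 226 229 223 223 192
  243]
 [ 23  30  41  42  37  38  40  33  38  36  51 185 216 226 228 225 223 195
  243]
 [ 28  39  40  39  37  31  35  38  38  30  63 184 219 225 225 222 223 193
  244]
 [ 33  38  44  44  40  38  38  41  42  38  65 185 217 218 218 213 222 194
  243]
 [ 69  71  73  63  65  51  47  46  42  36  76 19
[... 548 characters left out ...]
  46  46  52  95 199 173 172 154 171 164 229
  245]
 [ 43  45  38  42  40  36  31  37  36  34 102 221 179 164 173 164 170 232
  245]
 [ 44  42  43  42  42  35  38  42  33  35 108 223 184 138 151 137 183 232
  245]
 [ 47  44  44  43  39  40  37  41  43  39 109 214 190 129 119 128 182 231
  246]
 [ 42  42  43  46  40  41  37  39  39  36 113 199 201 147 134 143 173 229
  248]
 [ 40  38  40  44  40  44  45  42  37  35 117 196 201 155 152 159 164 229
  251]
 [ 41  38  43  42  36  41  45  41  34  36 115 189 176 152 154 169 170 230
  251]
 [ 45  39  46  40  48  40  41  37  39  41 111 167 156 132 147 171 175 230
  251]
 [ 45  43  45  43  41  42  38  41  37  36 101 147 147 101 143 170 173 230
  251]]
```

The lever arm shows in the top view, so I'll measure its angle directly.

```bash
python3 - <<'E'
from h import *
t=cv2.imread("pics/s.png");g=cv2.cvtColor(t,cv2.COLOR_BGR2GRAY).astype(float)
P=[]
for u in range(297,315):
    c=np.clip(g[170:186,u]-48,0,None); P.append(onz("top",u,170+(c*np.arange(16)).sum()/c.sum(),.052))
vx,vy,x,y=cv2.fitLine(np.float32(P),2,0,.01,.01).ravel(); print("lever",np.degrees(np.arctan2(vy,vx)),P[0],P[-1])
# same at rest
g=cv2.cvtColor(cv2.imread("pics/l.png"),cv2.COLOR_BGR2GRAY).astype(float);P=[]
for v in range(148,158):
    c=np.clip(g[v,318:334]-60,0,None);P.append(onz("top",318+(c*np.arange(16)).sum()/c.sum(),v,.052))
vx,vy,x,y=cv2.fitLine(np.float32(P),2,0,.01,.01).ravel(); print("rest",np.degrees(np.arctan2(vy,vx)))
E
```

```text
lever 85.75848 [ 0.56497344 -0.17160215] [ 0.56201667 -0.2146782 ]
rest -7.707258
```

The lever measures 86° in the world frame, which is square to the slot to within about 1°. The tray is pushed about 5 mm into the jaw and the handle is still held.

```bash
python3 -c "
from rig import *
print(sign_off())"
```

```text
the job is handed in; nothing more can be done
None
```

I slid the tray with its mould up to the back stop and let go. I then swung the cam lever square to the slot (within about 1° by my measurement), and the arm is still holding it there. The job is handed in at about 13.4 s; no verdict came back.

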